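# Spice tin back in the bakery cupboard door

## Robot

A 6-joint arm with a two-finger parallel gripper is mounted at the origin on the work surface. World frame = base frame: x ahead of the robot, y to its left, z up, the work surface at z = 0. Lengths are in m, angles in degrees, forces in N, time in s.
With the tool pointing down it reaches from about 0.275 to 0.825 m from the base axis. Payload 5.2 kg.
Tool frame: the origin (TCP) lies at the very end of the fingers, on their centre line; the grasp point (between the pads) lies 19 mm behind it; z points along the fingers, y is the direction in which the jaws open and shut (so a half turn about z gives the same grasp; the last joint's range is limited). The gripper opens to 93 mm and grips with 3 to 60 N. Pads are 15 mm wide; open, the fingers measure 128 mm over their backs; the gripper's body (75 mm by 188 mm) begins 65 mm behind the grasp point.
Start: joints at [56.333, 14.817, 87.949, -0, 77.235, -11.62], TCP at [0.206, 0.51, 0.219] pointing down, gripper open.
Joint ranges: [-179.93, 179.93], [-52.35, 119.4], [10.71, 147.94], [-69.91, 249.91], [12.55, 155.21], [-178.61, 178.61]. Speed limits (degrees/s): [147.25, 147.25, 180, 180, 180, 180].

## Interface

Orientations are given as a 3x3 rotation matrix whose columns are the frame's x, y, z axes.
In Python, from station import arm gives the robot as it stands.
- The arm moves only by the tool arm_command, never from a script. Its argument "plan" is a list that holds one entry, the list of rows, each a list of 4 numbers: the shift along the tool's x, y, z in m, then the turn about the tool's z in rad. A call has 1 to 10 rows; each row shifts and turns the commanded pose from where the row before left it, along the tool's axes as they then stand; what a row does not reach is not made up. A row lasts 1/8 s, in which the tool goes at most 62.5 mm and 10.7 degrees, less where a joint would pass 70% of its speed; a pose out of reach is approached as far as the arm can. A call is refused whole if a number of a shift passes 0.0625 or a number of a turn 0.188, either way. A call with a gripper value outside its range is refused whole. "jaw" is the closure in counts, from 0 (fully open) to 255 (shut), set as the call begins (left out, the last holds). The fingers move at their own pace and stop on an object; "squeeze" is the grip in N (left out, the last holds). Time passes only in rows, so rows that do not move let the fingers close. It gives the time, the measured TCP pose, the force and the opening at its end, in the units of the state.
- arm.observe(): the state, without advancing time (a new reading comes with each control period).
- arm.grab_frame(name): name is "side" or "top"; returns (picture, depth): 384x512x3 uint8, red, green, blue; 384x512 float32, m along the optical axis (not along the pixel's ray), 0 where there is no reading.
- arm.calibration(name): a dict with "camera_matrix" (3x3 intrinsics, pixels), "origin" and "attitude" of the camera in the world. Camera axes: x right, y down, z forward; pixel columns grow to the right and rows downward; lengths in m; the calibration is good to about 2 mm. A picture is of the moment at which its call begins. calibration takes no time and is no camera call.
- arm.sign_off(): hands the job in, once; it reports no verdict.
Trained networks look in the newest picture that a camera, given by its name, has taken for a name from the list of things; names that differ only in an ending like _2 or _b are one class to them, and where a whole thing is asked for, a point or a joint stands for the part that bears it (a point fixed in the world has none). Each returns a list of dicts, best first, with "score" (0 to 1); they miss things now and then, are a little off and sometimes report something else, mostly with a low value. They report only what shows in the picture. A call takes as long as a camera call. They do not tell look-alikes from the thing itself.
- arm.find_in(thing, camera): "box" ([centre column, centre row, width, height] in pixels, round what is visible of it).
- arm.landmark_of(thing, camera): "point" ([column, row] in pixels: a listed point, or the origin of a listed thing).
The state is a dict: "t": time; "joint_positions": joint angles; "qvel": joint speeds; "tau": joint torques, N m; "tcp_pos": TCP position; "tcp_rot": TCP orientation; "contact_force": force on the tool from outside, world axes, zero at the start; "ft_torque": the same for the moment, N m; "finger_gap": finger opening in m.
Only numpy, scipy, OpenCV 4.12 (cv2) and the standard library are available. Lean on these libraries where they do the work, as an engineer would, in place of code of your own. Each camera call takes 0.05 s, during which the arm holds its last target. There are 200 camera calls.

## Task

Pull the little blue cupboard door through its roller catch and wide open, stand the red tin upright in the metal rack on the inside of the door, then push the door shut again until the catch snaps and it sits fully home. Close it gently: do not slam it or lean hard on it once it meets its rubber buffer, and leave the other tins and the rest of the bench things where they are.

Things in the scene. Friction and masses are not known exactly. Their poses are not given: they have to be found in the camera images.
- door (a joint): Hinge angle of the blue door, rad: about 0 shut, growing as it opens, at most 1.6. The catch plate is screwed on at a slightly different depth each time, so fully shut reads anywhere from -0.015 to +0.015. A stiff hinge (0.3 N m friction, 0.2 N m s/rad damping) keeps the door where it is left. The shut door comes out of the catch at about 17 N of pull at the handle.
- hinge (a point): Point on the door's upright hinge axis at handle-bar height. Door axes: -y along the door from hinge to free edge, -x out of the outer (handle) face, z up. From above it opens clockwise. Panel 15 mm thick, centred on the axis (faces at x = -7.5, +7.5 mm), 250 mm wide (y = 0 to -250), 200 mm high, top edge 25 mm above this point and 210 mm above the bench.
- handle (a point): Middle of the steel bar handle: a level round bar 10 mm thick, 90 mm long, along the door; bar centre 45 mm off the outer face, 185 mm from the hinge axis, 25 mm below the door's top (door x = -52.5, y = -185 mm). A 10 mm post joins each end to the door; the gap between bar and door is 40 mm, open above and below. Axes as hinge.
- rack (a point): Centre of the floor (top face) of the aluminium rack on the door's inner face, 105 mm above the bench: a square pocket 56 mm wide inside, walls 24 mm high and 3 mm thick, open on top; centre 125 mm from the hinge axis, 40 mm off the inner face (door x = +47.5, y = -125 mm). The door's top edge is 105 mm above this floor. Axes as hinge.
- strike (a point): The crest of the door's small steel striker wedge, 215 mm from the hinge axis and 22 mm off the inner face.
- catch: Plate inside the cupboard at the free-edge side with the sprung white roller (9 mm thick); origin below the roller at bench height, x into the cupboard. On closing, the striker meets the roller about 10 mm before home, needs about 16 N of push at the handle, slips past the roller's centre 4.5 mm before home and is then drawn home: 4.5 mm past it along this x.
- buffer: Black sprung rubber stop knob (12 mm, gives about 1 mm per 6 N) beside the catch; the door's inner face rests on it when shut, pressed by the roller with about 7 N. It must never take more than 32 N (about 30 N of push at the handle). Origin at its centre.
- cupboard: The plywood cupboard, 155 mm deep, 260 mm wide, 210 mm high, fixed to the bench. Origin: centre underneath; -x is its front, +y its hinge side.
- tin_red_mid (a point): The red tin with a steel lid that is to go in the rack: a cylinder 48 mm across and 85 mm high, about 0.13 kg; this point is its centre, half-way up; z is its axis.
- tin_red: The same red tin; origin at the centre of its underside.
- tin_cream_mid (a point): Centre of a cream tin of the same size; to be left alone.
- tin_green_mid (a point): Centre of a green tin of the same size; to be left alone.
- bowl: Steel mixing bowl, 170 mm across, 70 mm high; to be left alone. Origin underneath.
- cup: White cup, 80 mm across, 75 mm high; to be left alone. Origin underneath.
- tamper: Dark coffee tamper, 56 mm across, 88 mm high; to be left alone. Origin underneath.
- scraper: Bench scraper lying flat, 100 by 150 mm; to be left alone. Origin underneath.
Things that resemble listed ones, but are neither listed nor needed, are in the scene too. Leave any purple look-alike of the tin_red alone.

How it is judged (in metres and radians):
On the way, in this order (a step that is already met when the one before it is completed fails the run):
1. the door has been pulled open through its catch, by more than 1.0 rad (value of joint door above 1 rad), for 0.2 s.
2. the red tin stands in the rack of the open door and has been let go (horizontal distance between tin_red and rack below 0.012 m and z of tin_red in the frame of rack between -0.006 and 0.006 m and angle between tin_red_mid's own z axis and vertical below 0.15 rad and contact force between the fingers and tin_red below 0.3 N and value of joint door above 0.5 rad), for 0.2 s.
3. the door is shut: the striker is past the roller and home to 1.5 mm (x of strike in the frame of catch above 0.003 m), for 0.3 s.
At the end, for the whole second after the job is handed in: The door is shut and held by its catch, with the striker at least 3 mm past the roller's centre (about 4.5 mm is fully home), and the red tin stands at rest in the door rack: within 12 mm of the rack's centre, its underside within 6 mm of the rack floor, tilted less than 0.15 rad (x of strike in the frame of catch above 0.003 m and horizontal distance between tin_red and rack below 0.012 m and z of tin_red in the frame of rack between -0.006 and 0.006 m and angle between tin_red_mid's own z axis and vertical below 0.15 rad and linear speed of tin_red below 0.02 m/s); the robot touches nothing.
It fails at once if the door is slammed or leaned on: more than 32 N on the rubber buffer (contact force between door and buffer above 32 N).
It fails at once if another tin is moved more than 30 mm or tipped (distance of any of tin_cream_mid, tin_green_mid from where it was at the start of the episode above 0.03 m or angle between any of tin_cream_mid, tin_green_mid's own z axis and vertical above 0.5 rad).
It fails at once if the bowl, cup, tamper or scraper is moved more than 30 mm (distance of any of bowl, cup, tamper, scraper from where it was at the start of the episode above 0.03 m).
It also fails if it takes over 72 s, if anything falls off the work surface, if the arm or the gripper's body presses on something with over 40 N, if the wrist force passes 120 N, or if a joint passes its speed limit or range.

## Working session

There is one attempt and no reset: what is moved stays moved. The work goes in short steps, Python scripts to look and compute and a tool call to move; the robot and the scene stay as the last step left them, time stands still between calls to the robot, and variables do not carry over. Pictures are saved under pics/ and viewed, about 8 in all and at most 12, crops included, and the job is handed in when it is done.

Besides the shell and the picture viewer there is one more tool, called after "Call:" as a command line: name --argument value ..., lists and objects as JSON in quotes. arm_command: Moves the arm, as the interface text tells. Its arguments: {"type":"object","properties":{"plan":{"type":"array"},"jaw":{"type":"number"},"squeeze":{"type":"number"}},"required":["plan"]}

```bash
mkdir -p pics; ls
cat > h.py <<'E'
import numpy as np,cv2
from station import arm
def snap(c,fn=None):
    p,d=arm.grab_frame(c)
    if fn: cv2.imwrite('pics/'+fn,p[:,:,::-1])
    return p,d
def ray(c,uv):
    k=arm.calibration(c);K=np.array(k['camera_matrix']);R=np.array(k['attitude']);o=np.array(k['origin'])
    return o,R@np.linalg.solve(K,[uv[0],uv[1],1.0])
def atdepth(c,uv,d):
    o,r=ray(c,uv);return o+r*d
def atz(c,uv,z):
    o,r=ray(c,uv);return o+r*(z-o[2])/r[2]
def cloud(c,d):
    k=arm.calibration(c);K=np.array(k['camera_matrix']);R=np.array(k['attitude']);o=np.array(k['origin'])
    v,u=np.indices(d.shape);P=np.stack([u,v,np.ones_like(u)],-1)@np.linalg.inv(K).T*d[...,None]
    return P@R.T+o
def proj(c,P):
    k=arm.calibration(c);K=np.array(k['camera_matrix']);R=np.array(k['attitude']);o=np.array(k['origin'])
    q=K@(R.T@(np.array(P)-o));return q[:2]/q[2]
E
python3 - <<'E'
from h import *
np.set_printoptions(precision=4,suppress=True)
for c in('top','side'):
    p,d=snap(c,c+'1.png'); np.save(c+'1.npy',d)
    print(c,arm.calibration(c))
    for t in('hinge','handle','rack','strike','catch','buffer','cupboard','tin_red_mid','tin_cream_mid','tin_green_mid','bowl','cup','tamper','scraper'):
        r=arm.landmark_of(t,c)[:3]
        print(t,[(np.round(x['point'],1).tolist(),round(x['score'],2),atdepth(c,x['point'],d[min(383,int(x['point'][1])),min(511,int(x['point'][0]))]).round(3).tolist()) for x in r])
s=arm.observe();print(s)
a,b=cv2.imread('pics/top1.png'),cv2.imread('pics/side1.png')
E
```

```text
pics
top {'camera_matrix': array([[429.7661,   0.    , 250.7367],
       [  0.    , 429.7661, 194.9794],
       [  0.    ,   0.    ,   1.    ]]), 'origin': array([ 0.4268, -0.1207,  1.3979]), 'attitude': array([[-0.0161, -0.993 ,  0.1167],
       [-0.9999,  0.0165,  0.0031],
       [-0.005 , -0.1167, -0.9932]])}
hinge [([144.6, 230.3], 0.78, [0.475, 0.186, 0.174])]
handle [([161.8, 161.4], 0.92, [0.669, 0.136, 0.191]), ([134.3, 198.4], 0.63, [0.562, 0.206, 0.213])]
rack [([135.2, 191.8], 0.62, [0.58, 0.203, 0.217])]
strike [([133.0, 156.7], 0.56, [0.68, 0.212, 0.214])]
catch []
buffer []
cupboard [([133.3, 195.8], 0.81, [0.569, 0.21, 0.212])]
tin_red_mid [([288.7, 258.8], 0.58, [0.385, -0.229, 0.08]), ([297.3, 231.4], 0.55, [0.467, -0.256, 0.09])]
tin_cream_mid [([336.9, 201.6], 0.74, [0.555, -0.379, 0.094]), ([294.6, 179.7], 0.64, [0.625, -0.252, 0.092])]
tin_green_mid [([295.1, 182.4], 0.7, [0.617, -0.254, 0.089])]
bowl [([249.2, 138.0], 0.72, [0.781, -0.114, 0.002]), ([295.8, 232.5], 0.57, [0.464, -0.252, 0.088])]
cup [([286.9, 141.2], 0.6, [0.766, -0.238, 0.011])]
tamper [([330.0
[... 1278 characters left out ...]
), ([311.4, 213.4], 0.35, [0.769, -0.179, 0.058]), ([205.5, 120.8], 0.28, [0.481, 0.168, 0.2])]
scraper [([234.0, 329.4], 0.94, [0.495, -0.517, 0.007])]
{'t': 1.5, 'joint_positions': array([ 56.3338,  14.8166,  87.9486,  -0.0001,  77.2351, -11.6186]), 'qvel': array([-0.0021,  0.1057, -0.0407,  0.0493,  0.0542, -0.0427]), 'tau': array([ -0.0007, -43.7195, -28.4301,   0.0718,   0.0311,  -0.    ]), 'tcp_pos': array([0.2064, 0.5098, 0.2187]), 'tcp_rot': array([[-0.9269,  0.3754, -0.    ],
       [ 0.3754,  0.9269, -0.    ],
       [-0.    , -0.    , -1.    ]]), 'contact_force': array([-0.2605, -0.9558, -0.2359]), 'ft_torque': array([-0.0115, -0.0019,  0.0107]), 'finger_gap': 0.09307632244817059}
```

Run:
```python
import cv2,numpy as np
a,b=cv2.imread('pics/top1.png'),cv2.imread('pics/side1.png')
c1=cv2.resize(a[100:300,80:400],(800,500),interpolation=cv2.INTER_CUBIC)
cv2.imwrite('pics/topc.png',c1)
cv2.imwrite('pics/sidec.png',cv2.resize(b[70:310,160:380],(550,600),interpolation=cv2.INTER_CUBIC))
from h import *
d=np.load('top1.npy');P=cloud('top',d)
# door-top / cupboard top points
m=(P[...,2]>0.17)&(P[...,2]<0.225)&(P[...,0]>0.4)&(P[...,1]>0.1)&(P[...,1]<0.42)
q=P[m]; print(len(q),q.min(0),q.max(0)); 
print(cv2.minAreaRect(q[q[:,2]>0.2][:,:2].astype(np.float32)))
hsv=cv2.cvtColor(a,cv2.COLOR_BGR2HSV)
for n,(x,y) in dict(r1=(288,259),r2=(297,231)).items(): print(n,a[y-5:y+6:5,x-5:x+6:5].tolist())
# tin tops
for c,(u,v) in dict(A=(0.385,-0.23),B=(0.467,-0.254),cream=(0.555,-0.379),green=(0.617,-0.254)).items():
    mm=(np.hypot(P[...,0]-u,P[...,1]-v)<0.045)&(P[...,2]>0.07)&(P[...,2]<.12); t=P[mm]
    print(c,len(t),cv2.minEnclosingCircle(t[:,:2].astype(np.float32)),np.median(t[:,2]), (t.min(0)+t.max(0))/2)
# blue pixels
mb=(hsv[...,0]>95)&(hsv[...,0]<125)&(hsv[...,1]>100)&(P[...,1]>0.05)
print(mb.sum(),P[mb].min(0),P[mb].max(0))
```

```text
6212 [0.42143013 0.1317538  0.17003431] [0.72724996 0.36547273 0.21968473]
((0.5931462645530701, 0.2668701112270355), (0.26023274660110474, 0.17729611694812775), 5.335895538330078)
r1 [[[90, 44, 79], [103, 48, 91], [68, 60, 85]], [[107, 51, 95], [104, 49, 92], [104, 49, 91]], [[107, 53, 94], [105, 49, 93], [105, 50, 92]]]
r2 [[[118, 120, 128], [121, 123, 130], [119, 122, 128]], [[124, 127, 133], [120, 123, 128], [116, 118, 125]], [[51, 53, 99], [119, 122, 128], [98, 101, 110]]]
A 197 ((0.3835400342941284, -0.22444403171539307), 0.023583555594086647) 0.08595166586085945 [ 0.38304584 -0.22458199  0.08262277]
B 192 ((0.4726252555847168, -0.2572052776813507), 0.02392415516078472) 0.08630391434618556 [ 0.47331206 -0.25735262  0.0821013 ]
cream 201 ((0.5603633522987366, -0.389504611492157), 0.024068044498562813) 0.08598167713299709 [ 0.56006676 -0.38901835  0.0821778 ]
green 190 ((0.6335147619247437, -0.2569834291934967), 0.023713333532214165) 0.085801197561718 [ 0.63347499 -0.25634728  0.08212815]
1502 [0.47642993 0.16837972 0.01261257] [0.72321555 0.20564906 0.21820692]
```

View pics/topc.png

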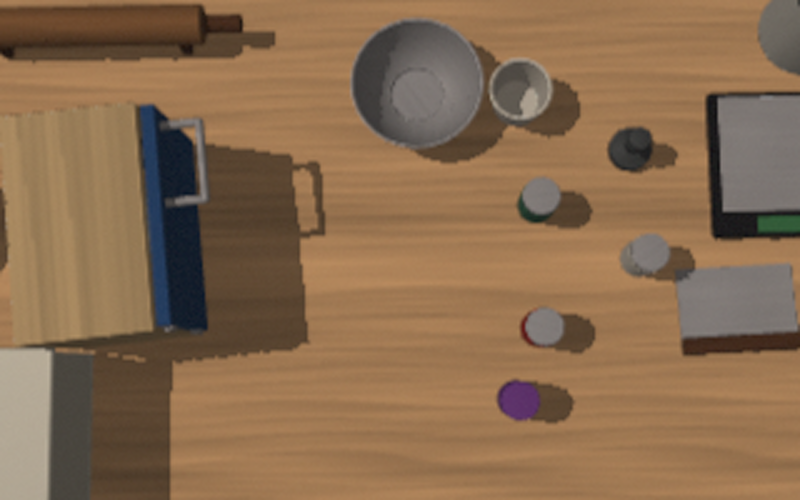

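View pics/sidec.png

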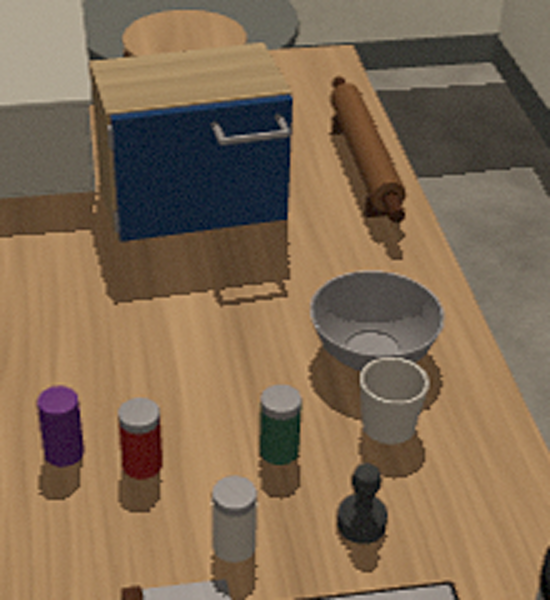

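The views show the door shut and facing -y with its hinge at the low-x end. The steel-lidded red tin is at side crop (140,440) and the purple look-alike is beside it at (60,430). Next I'll fit the door plane and the bar.

Run:
```python
from h import *
np.set_printoptions(precision=4,suppress=True)
b=cv2.imread('pics/side1.png');hsv=cv2.cvtColor(b,cv2.COLOR_BGR2HSV)
P=cloud('side',np.load('side1.npy'))
mb=(hsv[...,0]>95)&(hsv[...,0]<130)&(hsv[...,1]>100)
mb=mb&(np.indices(mb.shape)[0]<180)
q=P[mb&(P[...,2]>0.03)&(P[...,2]<0.19)]
for _ in range(3):
    k=np.polyfit(q[:,0],q[:,1],1);r=q[:,1]-np.polyval(k,q[:,0]);q=q[abs(r)<2.5*r.std()]
print('face y=kx+c',k,'ang',np.degrees(np.arctan(k[0])),r.std(),len(q)); print(np.percentile(q,[.5,99.5],axis=0))
dist=(np.polyval(k,P[...,0])-P[...,1])*np.cos(np.arctan(k[0]))
m=(dist>0.03)&(dist<0.07)&(P[...,2]>0.165)&(P[...,2]<0.2)&(P[...,0]>0.5)&(P[...,0]<0.75)
h=P[m];print('bar',len(h),np.median(h,0),np.percentile(h,[2,98],axis=0),np.median(dist[m]),np.percentile(dist[m],[5,95]))
T=cloud('top',np.load('top1.npy'))
dt=(np.polyval(k,T[...,0])-T[...,1])*np.cos(np.arctan(k[0]))
m=(dt>0.035)&(dt<0.07)&(T[...,2]>0.165)&(T[...,2]<0.21)&(T[...,0]>0.5)&(T[...,0]<0.75)
h=T[m];print('bar top',len(h),np.median(h,0),np.percentile(h,[2,98],axis=0),np.median(dt[m]))
m=(T[...,2]>0.2)&(T[...,2]<.22)&(dt>-0.18)&(dt<0.02)
h=T[m];e=np.array([np.cos(np.arctan(k[0])),np.sin(np.arctan(k[0]))]);s=h[:,:2]@e;print('along door range',np.percentile(s,[.3,99.7]),'dist',np.percentile(dt[m],[.3,99.7]))
m=(T[...,0]<0.46)&(T[...,1]>0.1);h=T[m];print('box: high',h[h[:,2]>0.1].min(0),h[h[:,2]>0.1].max(0))
```

```text
face y=kx+c [0.091  0.1273] ang 5.197307711883923 0.00311098804347755 2467
[[0.4797 0.1671 0.0307]
 [0.7222 0.1971 0.1892]]
bar 97 [0.6639 0.1401 0.1879] [[0.6167 0.1324 0.1808]
 [0.7113 0.1533 0.1933]] 0.047768299170638705 [0.0381 0.0533]
bar top 138 [0.664  0.1406 0.1904] [[0.6166 0.1325 0.1846]
 [0.712  0.1548 0.1947]] 0.04711480714914808
along door range [0.4852 0.7439] dist [-0.1722  0.0023]
box: high [0.1391 0.2968 0.1001] [0.46   0.6061 0.3865]
```

View pics/top1.png

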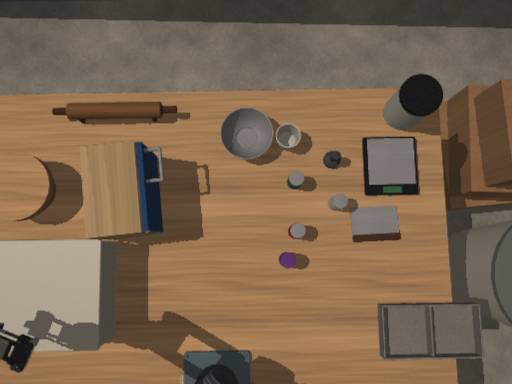

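Run:
```python
from h import *
T=cloud('top',np.load('top1.npy'))
for v in range(200,384,18):
    print(v,[tuple(T[v,u].round(2).tolist()) for u in (5,35,65,85,100,112,125)])
```

```text
200 [(0.58, 0.63, 0.11), (0.57, 0.54, 0.11), (0.58, 0.49, 0.0), (0.56, 0.34, 0.21), (0.56, 0.3, 0.21), (0.56, 0.27, 0.21), (0.56, 0.23, 0.21)]
218 [(0.52, 0.62, 0.11), (0.53, 0.59, -0.0), (0.53, 0.49, -0.0), (0.51, 0.34, 0.21), (0.51, 0.3, 0.21), (0.51, 0.27, 0.21), (0.51, 0.23, 0.21)]
236 [(0.47, 0.68, 0.0), (0.47, 0.58, 0.0), (0.47, 0.49, 0.0), (0.46, 0.34, 0.21), (0.46, 0.3, 0.21), (0.46, 0.29, 0.14), (0.46, 0.27, 0.07)]
254 [(0.41, 0.59, 0.16), (0.41, 0.5, 0.16), (0.41, 0.42, 0.16), (0.41, 0.36, 0.16), (0.41, 0.32, 0.16), (0.41, 0.32, 0.04), (0.41, 0.29, 0.0)]
272 [(0.36, 0.58, 0.16), (0.36, 0.5, 0.16), (0.36, 0.41, 0.16), (0.36, 0.36, 0.16), (0.36, 0.31, 0.16), (0.35, 0.32, 0.04), (0.35, 0.29, 0.0)]
290 [(0.31, 0.58, 0.16), (0.31, 0.5, 0.16), (0.31, 0.41, 0.16), (0.31, 0.36, 0.16), (0.31, 0.31, 0.16), (0.3, 0.32, 0.04), (0.29, 0.29, 0.01)]
308 [(0.26, 0.58, 0.16), (0.26, 0.49, 0.16), (0.26, 0.41, 0.16), (0.26, 0.35, 0.16), (0.26, 0.32, 0.14), (0.24, 0.32, 0.04), (0.24, 0.29, 0.0)]
326 [(0.21, 0.58, 0.16), (0.21, 0.49, 0.16), (0.21, 0.41, 0.16), (0.21, 0.35, 0.16), (0.21, 0.32, 0.14), (0.19, 0.32, 0.03), (0.18, 0.29, 0.0)]
344 [(0.21, 0.47, 0.36), (0.18, 0.45, 0.24), (0.16, 0.41, 0.16), (0.16, 0.35, 0.17), (0.15, 0.32, 0.13), (0.13, 0.33, 0.0), (0.13, 0.29, 0.0)]
362 [(0.08, 0.66, 0.0), (0.08, 0.57, 0.0), (0.07, 0.48, -0.0), (0.07, 0.41, 0.0), (0.07, 0.36, 0.0), (0.07, 0.33, -0.0), (0.07, 0.29, -0.01)]
380 [(0.02, 0.66, 0.0), (0.02, 0.57, 0.0), (0.02, 0.47, -0.0), (0.02, 0.41, 0.0), (0.02, 0.36, 0.0), (0.02, 0.32, 0.01), (0.02, 0.29, -0.0)]
```

Call:
arm_command --plan '[[[0, 0, -0.02, -0.095], [0, 0, -0.02, -0.095], [0, 0, -0.02, -0.095], [0, 0, -0.02, -0.095], [0, 0, 0, -0.095], [-0.04, -0.04, 0, 0], [-0.04, -0.04, 0, 0], [-0.04, -0.04, 0, 0], [-0.04, -0.04, 0, 0], [-0.04, -0.04, 0, 0]]]' --jaw 160 --squeeze 20

```text
t: 2.75
tcp_pos: [0.4249, 0.3273, 0.2988]
tcp_rot: [[-0.996, -0.09, 0.0], [-0.09, 0.996, 0.0], [-0.0, 0.0, -1.0]]
contact_force: [-0.1, 0.7, 0.3]
finger_gap: 0.0345
```

Call:
arm_command --plan '[[[-0.04, -0.04, 0, 0], [-0.04, -0.04, 0, 0], [-0.04, -0.04, 0, 0], [-0.04, -0.04, 0, 0], [-0.04, -0.04, 0, 0], [0, 0, 0, 0], [0, 0, 0, 0]]]'

```text
t: 3.62
tcp_pos: [0.6405, 0.1476, 0.2982]
tcp_rot: [[-0.996, -0.09, -0.001], [-0.09, 0.996, 0.0], [0.001, 0.001, -1.0]]
contact_force: [-0.6, 0.4, -0.5]
finger_gap: 0.0342
```

```bash
cat >> h.py <<'E'
def delta(target):
    s=arm.observe();R=np.array(s['tcp_rot']);return R.T@(np.array(target)-s['tcp_pos'])
def rep():
    s=arm.observe();R=np.array(s['tcp_rot'])
    print('t',round(s['t'],2),'tcp',np.round(s['tcp_pos'],4),'yaw',round(float(np.degrees(np.arctan2(R[1,0],R[0,0]))),2),'F',np.round(s['contact_force'],1),'gap',round(s['finger_gap'],4),'j',np.round(s['joint_positions'],0));return s
E
python3 -c "
from h import *
rep();print(delta([0.664,0.1407,0.166]))"
```

```text
t 3.62 tcp [0.6405 0.1476 0.2982] yaw -174.86 F [-0.6  0.4 -0.5] gap 0.0342 j [  3.  24.  63.   0.  92. -92.]
[-0.02296692 -0.00904201  0.13214615]
```

Call:
arm_command --plan '[[[-0.023, -0.009, 0.02, 0], [0, 0, 0.025, 0], [0, 0, 0.025, 0], [0, 0, 0.02, 0], [0, 0, 0.02, 0], [0, 0, 0.012, 0], [0, 0, 0.01, 0], [0, 0, 0, 0]]]'

```text
t: 4.62
tcp_pos: [0.664, 0.141, 0.1663]
tcp_rot: [[-0.996, -0.091, -0.001], [-0.091, 0.996, 0.0], [0.001, 0.0, -1.0]]
contact_force: [0.0, 0.8, -0.6]
finger_gap: 0.0345
```

Call:
arm_command --plan '[[[0, 0, 0, 0], [0, 0, 0, 0], [0, 0, 0, 0], [0, 0, 0, 0], [0, 0, 0, 0]]]' --jaw 255

```text
t: 5.25
tcp_pos: [0.6648, 0.1408, 0.1672]
tcp_rot: [[-0.996, -0.09, 0.001], [-0.09, 0.996, 0.0], [-0.001, 0.0, -1.0]]
contact_force: [-1.1, 1.2, 2.4]
finger_gap: 0.0093
```

Call:
arm_command --plan '[[[0.0011, -0.0037, 0, 0.02], [0.0017, -0.0055, 0, 0.03], [0.0028, -0.0092, 0, 0.05], [0.0028, -0.0092, 0, 0.05], [0.0028, -0.0092, 0, 0.05], [0.0062, -0.0182, 0, 0.1], [0.0062, -0.0182, 0, 0.1], [0.0062, -0.0182, 0, 0.1], [0.0062, -0.0182, 0, 0.1], [0, 0, 0, 0]]]' --squeeze 25

```text
t: 6.5
tcp_pos: [0.6095, 0.0385, 0.1671]
tcp_rot: [[-0.871, 0.492, -0.002], [0.492, 0.871, -0.0], [0.002, -0.001, -1.0]]
contact_force: [-3.8, 1.2, 5.4]
finger_gap: 0.0095
```

Call:
arm_command --plan '[[[0.0062, -0.0182, 0, 0.1], [0.0062, -0.0182, 0, 0.1], [0.0062, -0.0182, 0, 0.1], [0.0062, -0.0182, 0, 0.1], [0.0062, -0.0182, 0, 0.1], [0.0062, -0.0182, 0, 0.1], [0.0062, -0.0182, 0, 0.1], [0, 0, 0, 0], [0, 0, 0, 0]]]'

```text
t: 7.62
tcp_pos: [0.4905, -0.0149, 0.167]
tcp_rot: [[-0.351, 0.936, -0.001], [0.936, 0.351, 0.001], [0.002, -0.0, -1.0]]
contact_force: [-2.7, 6.5, 6.8]
finger_gap: 0.0091
```

Call:
arm_command --plan '[[[0, 0, 0, 0], [0, 0, 0, 0], [0, 0, 0, 0]]]' --jaw 165

```text
t: 8.0
tcp_pos: [0.4914, -0.0157, 0.1663]
tcp_rot: [[-0.352, 0.936, -0.001], [0.936, 0.352, -0.0], [0.0, -0.001, -1.0]]
contact_force: [0.1, -0.4, -0.1]
finger_gap: 0.0315
```

```bash
python3 -c "
from h import *
s=rep()"
```

```text
t 8.0 tcp [ 0.4914 -0.0157  0.1663] yaw 110.64 F [ 0.1 -0.4 -0.1] gap 0.0315 j [-15.  11. 100.  -0.  68. -35.]
```

Call:
arm_command --plan '[[[0, 0, -0.03, 0], [0, 0, -0.04, 0], [0, 0, -0.04, 0], [0, 0, -0.03, 0], [0, 0, 0, 0.18], [0, 0, 0, 0.18], [0, 0, 0, 0.18], [0, 0, 0, 0.18], [0, 0, 0, 0.18], [0, 0, 0, 0.18]]]'

```text
t: 9.25
tcp_pos: [0.4916, -0.0154, 0.3064]
tcp_rot: [[0.663, 0.748, -0.001], [0.748, -0.663, -0.0], [-0.001, -0.0, -1.0]]
contact_force: [0.2, 1.3, -0.0]
finger_gap: 0.0327
```

Call:
arm_command --plan '[[[0, 0, 0, 0.18], [0, 0, 0, 0.18], [0, 0, 0, 0.13], [-0.017, 0.036, 0, 0], [-0.017, 0.036, 0, 0], [-0.017, 0.036, 0, 0], [-0.017, 0.036, 0, 0], [-0.017, 0.036, 0, 0], [-0.017, 0.036, 0, 0], [0, 0, 0, 0]]]' --jaw 50

```text
t: 10.5
tcp_pos: [0.4721, -0.256, 0.3057]
tcp_rot: [[0.937, 0.35, -0.001], [0.35, -0.937, 0.0], [-0.001, -0.001, -1.0]]
contact_force: [-0.1, -0.4, 0.1]
finger_gap: 0.0744
```

Run:
```python
from h import *
np.set_printoptions(precision=4,suppress=True)
rep();print(delta([0.4726,-0.2572,0.034]))
for c in('top','side'):
    p,d=snap(c,c+'2.png');np.save(c+'2.npy',d)
    for t in('hinge','handle','rack','strike','tin_red_mid'):
        r=arm.landmark_of(t,c)[:2]
        print(c,t,[(np.round(x['point'],1).tolist(),round(x['score'],2),atdepth(c,x['point'],d[min(383,int(x['point'][1])),min(511,int(x['point'][0]))]).round(3).tolist()) for x in r])
b=cv2.imread('pics/side2.png');a=cv2.imread('pics/top2.png')
cv2.imwrite('pics/c2.png',np.hstack([cv2.resize(a[100:300,80:320],(480,400)),cv2.resize(b[70:270,160:320],(320,400))]))
# open door fit from top
T=cloud('top',np.load('top2.npy'))
hsv=cv2.cvtColor(a,cv2.COLOR_BGR2HSV)
m=(hsv[...,0]>95)&(hsv[...,0]<130)&(hsv[...,1]>80)&(T[...,2]>0.195)&(T[...,2]<.225)&(T[...,0]<.65)&(T[...,1]<.2)
h=T[m];print('doortop',len(h),h.min(0),h.max(0))
if len(h)>20:
    v=cv2.fitLine(h[:,:2].astype(np.float32),cv2.DIST_HUBER,0,.01,.01).ravel();print(v,np.degrees(np.arctan2(v[1],v[0])))
```

```text
t 10.5 tcp [ 0.4721 -0.256   0.3057] yaw 20.5 F [-0.1 -0.4  0.1] gap 0.0744 j [-40.  11.  81.  -0.  88.  29.]
[0.0004 0.0015 0.2717]
top hinge [([144.8, 229.8], 0.8, [0.476, 0.186, 0.174])]
top handle [([212.3, 222.4], 0.94, [0.504, 0.01, -0.003]), ([329.2, 157.4], 0.67, [0.705, -0.371, 0.036])]
top rack [([187.3, 202.9], 0.84, [0.558, 0.075, 0.105]), ([214.4, 221.8], 0.69, [0.505, 0.003, 0.002])]
top strike [([216.5, 192.0], 0.59, [0.581, -0.019, 0.173])]
top tin_red_mid [([288.5, 259.0], 0.73, [0.385, -0.227, 0.087]), ([135.3, 195.7], 0.49, [0.57, 0.206, 0.205])]
side hinge []
side handle [([214.4, 156.3], 0.78, [0.479, -0.343, 0.41])]
side rack [([234.1, 158.1], 0.76, [0.551, -0.051, 0.194])]
side strike [([242.2, 157.5], 0.94, [0.589, 0.055, 0.119])]
side tin_red_mid [([215.1, 244.0], 0.7, [0.47, -0.279, 0.07])]
doortop 460 [ 0.4712 -0.0592  0.1953] [0.5644 0.1758 0.2176]
[ 0.3429 -0.9394  0.517   0.0601] -69.9471
```

View pics/c2.png

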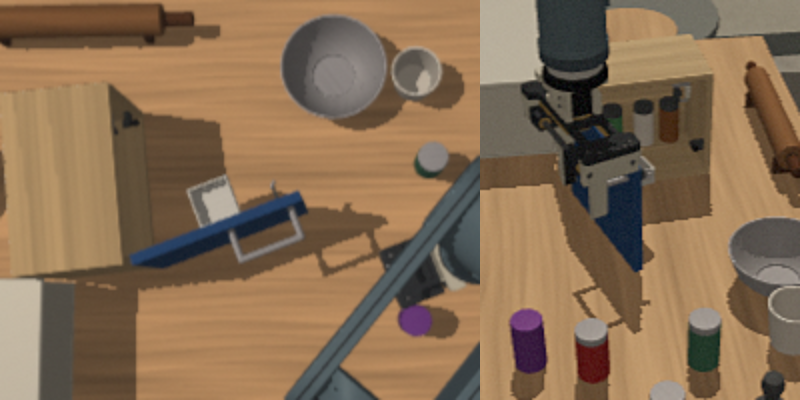

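Call:
arm_command --plan '[[[0, 0.001, 0.05, 0], [0, 0, 0.05, 0], [0, 0, 0.05, 0], [0, 0, 0.05, 0], [0, 0, 0.04, 0], [0, 0, 0.02, 0], [0, 0, 0.011, 0], [0, 0, 0, 0]]]'

```text
t: 12.1
tcp_pos: [0.473, -0.2542, 0.0354]
tcp_rot: [[0.935, 0.354, -0.001], [0.354, -0.935, 0.001], [-0.0, -0.001, -1.0]]
contact_force: [1.1, -1.0, 0.2]
finger_gap: 0.075
```

Call:
arm_command --plan '[[[0, 0, 0, 0], [0, 0, 0, 0], [0, 0, 0, 0], [0, 0, 0, 0], [0, 0, 0, 0]]]' --jaw 255 --squeeze 15

```text
t: 12.72
tcp_pos: [0.4736, -0.2548, 0.0364]
tcp_rot: [[0.935, 0.354, 0.001], [0.354, -0.935, -0.001], [0.001, 0.001, -1.0]]
contact_force: [-0.2, -0.1, 6.6]
finger_gap: 0.0477
```

Run:
```python
from h import *
np.set_printoptions(precision=4,suppress=True)
rep()
T=cloud('top',np.load('top2.npy'))
H=np.array([.4758,.1764])
a=np.radians(-69.5);e=np.array([np.cos(a),np.sin(a)]);n=np.array([-e[1],e[0]])
q=T[...,:2]-H; al=q@e; of=q@n
m=(T[...,2]>.12)&(T[...,2]<.14)&(of>0.0)&(of<.1)&(al>.07)&(al<.18)
print('rim',m.sum(),np.percentile(al[m],[1,5,50,95,99]),np.percentile(of[m],[1,5,50,95,99]))
m=(T[...,2]>.095)&(T[...,2]<.115)&(of>0.0)&(of<.1)&(al>.07)&(al<.18)
print('floor',m.sum(),np.percentile(al[m],[1,5,50,95,99]),np.percentile(of[m],[1,5,50,95,99]))
m=(T[...,2]>.2)&(T[...,2]<.22)&(of>-.03)&(of<.03)&(al>.02)&(al<.26)
k=np.polyfit(al[m],of[m],1);print('doortop',m.sum(),k,np.percentile(of[m],[5,50,95]),np.percentile(al[m],[99]))
```

```text
t 12.72 tcp [ 0.4736 -0.2548  0.0364] yaw 20.73 F [-0.2 -0.1  6.6] gap 0.0477 j [-40.  25. 103.  -0.  53.  29.]
rim 94 [0.0943 0.0949 0.1228 0.156  0.1563] [0.0183 0.0193 0.0601 0.0776 0.0785]
floor 331 [0.0971 0.0986 0.1241 0.1491 0.1559] [0.0234 0.0258 0.0502 0.0742 0.0758]
doortop 490 [-0.0049 -0.    ] [-0.0076 -0.0008  0.0067] [0.2473]
```

Call:
arm_command --plan '[[[0, 0, -0.02, 0], [0, 0, -0.045, 0], [0, 0, -0.05, 0], [0, 0, -0.05, 0], [0, 0, -0.05, 0], [0, 0, -0.05, 0], [0, 0, 0, 0]]]' --squeeze 20

```text
t: 13.6
tcp_pos: [0.4744, -0.2552, 0.3046]
tcp_rot: [[0.935, 0.354, 0.006], [0.354, -0.935, -0.005], [0.004, 0.007, -1.0]]
contact_force: [0.3, -1.0, -1.8]
finger_gap: 0.0477
```

Call:
arm_command --plan '[[[0.0202, -0.0277, 0, 0], [0.0202, -0.0277, 0, 0], [0.0202, -0.0277, 0, 0], [0.0202, -0.0277, 0, 0], [0.0202, -0.0277, 0, 0], [0.0202, -0.0277, 0, 0], [0.0202, -0.0277, 0, 0], [0.0202, -0.0277, 0, 0], [0.0202, -0.0277, 0, 0], [0.0202, -0.0277, 0, 0]]]'

```text
t: 14.85
tcp_pos: [0.5631, 0.0775, 0.2981]
tcp_rot: [[0.935, 0.354, -0.004], [0.354, -0.935, 0.0], [-0.004, -0.002, -1.0]]
contact_force: [0.4, -0.7, -1.3]
finger_gap: 0.048
```

Call:
arm_command --plan '[[[0, 0, 0, 0], [0, 0, 0, 0], [0, 0, 0, 0]]]'

```text
t: 15.22
tcp_pos: [0.5635, 0.0754, 0.3]
tcp_rot: [[0.936, 0.353, -0.001], [0.353, -0.936, -0.0], [-0.001, -0.0, -1.0]]
contact_force: [-0.6, 0.1, -1.4]
finger_gap: 0.0479
```

Run:
```python
from h import *
np.set_printoptions(precision=4,suppress=True)
s=rep();print(delta([0.564,0.076,0.141]))
p,d=snap('side','side3.png');np.save('side3.npy',d);P=cloud('side',d)
hsv=cv2.cvtColor(cv2.imread('pics/side3.png'),cv2.COLOR_BGR2HSV)
m=((hsv[...,0]<8)|(hsv[...,0]>172))&(hsv[...,1]>150)&(np.linalg.norm(P-s['tcp_pos'],axis=-1)<.12)
v,u=np.nonzero(m);q=P[m];print(m.sum(),u.min(),u.max(),v.min(),v.max(),q.min(0),q.max(0))
for vv in range(v.min(),v.max()+1,4):
    k=v==vv;print(vv,u[k].min(),u[k].max())
print('proj tcp,bottom', proj('side',s['tcp_pos']),proj('side',s['tcp_pos']-[0,0,.036]))
cv2.imwrite('pics/c3.png',cv2.resize(cv2.imread('pics/side3.png')[30:190,160:340],(720,560)))
```

```text
t 15.22 tcp [0.5635 0.0754 0.3   ] yaw 20.67 F [-0.6  0.1 -1.4] gap 0.0479 j [-4. 15. 77. -0. 88. 66.]
[ 0.0009 -0.0004  0.159 ]
232 225 239 98 120 [0.5383 0.0455 0.2627] [0.582  0.071  0.3381]
98 225 227
102 225 233
106 225 233
110 226 239
114 225 239
118 226 238
proj tcp,bottom [232.6536 105.9434] [232.9186 116.2089]
```

View pics/c3.png

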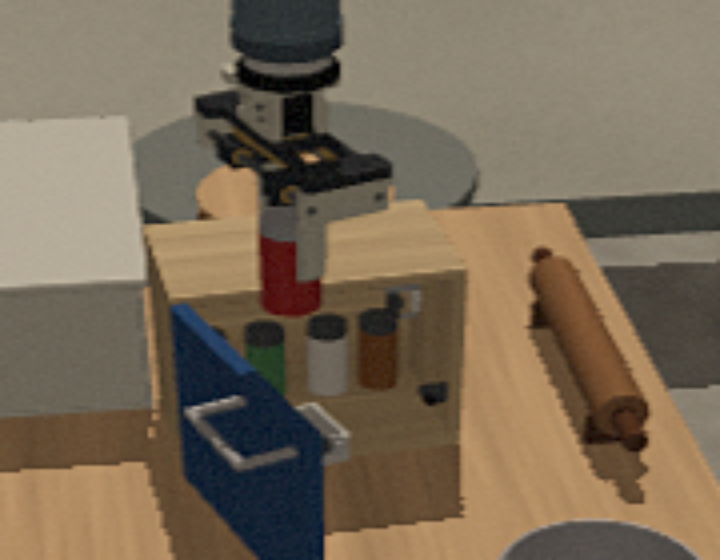

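Call:
arm_command --plan '[[[0.002, 0, 0.03, 0], [0, 0, 0.04, 0], [0, 0, 0.03, 0], [0, 0, 0.015, 0], [0, 0, 0.01, 0], [0, 0, 0.01, 0], [0, 0, 0.01, 0], [0, 0, 0, 0], [0, 0, 0, 0]]]'

```text
t: 16.4
tcp_pos: [0.5661, 0.0771, 0.1561]
tcp_rot: [[0.935, 0.354, 0.001], [0.354, -0.935, -0.0], [0.001, 0.0, -1.0]]
contact_force: [0.1, -0.2, -1.3]
finger_gap: 0.0478
```

Call:
arm_command --plan '[[[0, 0, 0.004, 0], [0, 0, 0.004, 0], [0, 0, 0.003, 0], [0, 0, 0, 0], [0, 0, 0, 0]]]'

```text
t: 17.02
tcp_pos: [0.5659, 0.077, 0.1447]
tcp_rot: [[0.935, 0.354, 0.0], [0.354, -0.935, -0.0], [0.0, 0.0, -1.0]]
contact_force: [-0.5, -0.7, -1.1]
finger_gap: 0.0477
```

Call:
arm_command --plan '[[[0, 0, 0.002, 0], [0, 0, 0.002, 0], [0, 0, 0, 0], [0, 0, 0, 0]]]'

```text
t: 17.52
tcp_pos: [0.566, 0.077, 0.1413]
tcp_rot: [[0.935, 0.354, 0.001], [0.354, -0.935, -0.0], [0.001, 0.0, -1.0]]
contact_force: [-1.9, -0.2, 6.4]
finger_gap: 0.0476
```

Run:
```python
from h import *
s=rep()
for c,(r0,r1,c0,c1) in dict(top=(150,250,120,240),side=(70,190,170,314)).items():
    snap(c,c+'4.png')
a=cv2.imread('pics/top4.png')[150:250,120:240];b=cv2.imread('pics/side4.png')[80:180,170:290]
cv2.imwrite('pics/c4.png',cv2.resize(np.hstack([a,b]),(792,330),interpolation=cv2.INTER_CUBIC))
```

```text
t 17.52 tcp [0.566  0.077  0.1413] yaw 20.73 F [-1.9 -0.2  6.4] gap 0.0476 j [-3. 20. 91.  0. 68. 66.]
```

View pics/c4.png

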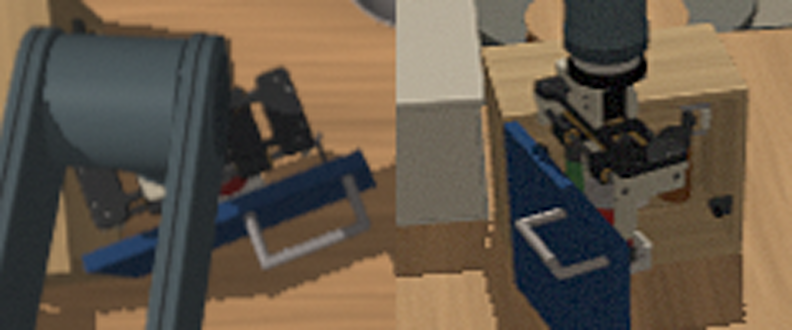

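It touched the floor at the expected height (tin bottom about 0.105), so I'm releasing.

Call:
arm_command --plan '[[[0, 0, 0, 0], [0, 0, 0, 0], [0, 0, 0, 0], [0, 0, 0, 0]]]' --jaw 90

```text
t: 18.12
tcp_pos: [0.5658, 0.077, 0.1405]
tcp_rot: [[0.935, 0.354, -0.0], [0.354, -0.935, 0.0], [-0.0, -0.0, -1.0]]
contact_force: [0.3, -0.7, 0.1]
finger_gap: 0.0599
```

Call:
arm_command --plan '[[[0, 0, -0.01, 0], [0, 0, -0.03, 0], [0, 0, -0.04, 0], [0, 0, -0.05, 0], [0, 0, -0.05, 0], [0.0, 0, 0, 0], [-0.05, 0.0, 0, 0], [-0.05, 0.0, 0, 0], [-0.05, 0.0, 0, 0], [-0.05, 0.0, 0, 0]]]'

```text
t: 19.38
tcp_pos: [0.3768, 0.006, 0.3198]
tcp_rot: [[0.935, 0.354, -0.001], [0.354, -0.935, 0.0], [-0.001, -0.0, -1.0]]
contact_force: [-0.2, -0.9, 0.0]
finger_gap: 0.0601
```

Run:
```python
from h import *
np.set_printoptions(precision=4,suppress=True)
s=rep()
for c in('top','side'): 
    p,d=snap(c,c+'5.png'); np.save(c+'5.npy',d)
a=cv2.imread('pics/top5.png')[150:250,120:240];b=cv2.imread('pics/side5.png')[80:180,170:290]
cv2.imwrite('pics/c5.png',cv2.resize(np.hstack([a,b]),(792,330),interpolation=cv2.INTER_CUBIC))
T=cloud('top',np.load('top5.npy'))
m=(np.hypot(T[...,0]-.566,T[...,1]-.077)<.045)&(T[...,2]>.18)&(T[...,2]<.2)
t=T[m];print(m.sum())
H=np.array([.4758,.1764]);aa=np.radians(-69.8);e=np.array([np.cos(aa),np.sin(aa)]);n=np.array([-e[1],e[0]])
print('rack pred',H+.125*e+.0475*n)
if len(t)>5: print(cv2.minEnclosingCircle(t[:,:2].astype(np.float32)),np.median(t[:,2]))
q=T[...,:2]-H; al=q@e; of=q@n
m=(T[...,2]>.2)&(T[...,2]<.22)&(of>-.03)&(of<.03)&(al>.02)&(al<.26)
print('doortop',m.sum(),np.polyfit(al[m],of[m],1))
```

```text
t 19.38 tcp [0.3768 0.006  0.3198] yaw 20.75 F [-0.2 -0.9  0. ] gap 0.0601 j [-16.  -7.  98.  -0.  89.  53.]
222
rack pred [0.5635 0.0755]
((0.5642967224121094, 0.0752512663602829), 0.02383769117295742) 0.19058730018902859
doortop 479 [-0.0007  0.0003]
```

View pics/c5.png

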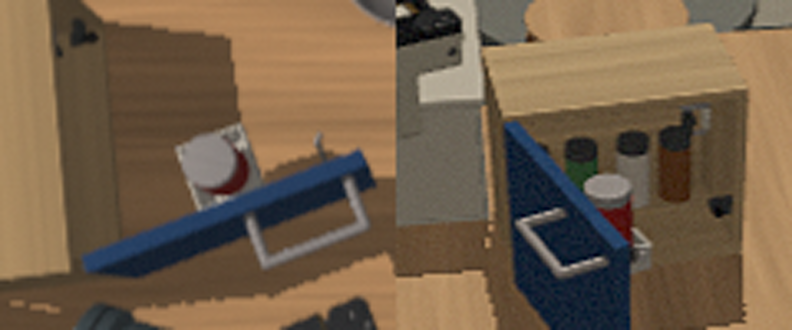

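The tin stands in the rack: its lid centre is within 1 mm of the rack centre and its lid height is 0.1906. Next I'll grip the bar again.

Call:
arm_command --plan '[[[0, 0, 0, -0.174], [0, 0, 0, -0.174], [0, 0, 0, -0.174], [0, 0, 0, -0.174], [0, 0, 0, -0.174], [0, 0, 0, -0.174], [0, 0, 0, -0.174], [0, 0, 0, -0.174], [0, 0, 0, -0.174], [0, 0, 0, 0]]]' --jaw 160

```text
t: 20.72
tcp_pos: [0.3789, 0.0064, 0.3201]
tcp_rot: [[-0.348, 0.937, -0.001], [0.937, 0.348, 0.0], [0.001, -0.001, -1.0]]
contact_force: [-0.4, -0.3, -0.2]
finger_gap: 0.0348
```

Call:
arm_command --plan '[[[-0.02, 0.033, 0, 0], [-0.02, 0.033, 0, 0], [-0.02, 0.033, 0, 0], [0, 0, 0, 0], [0, 0, 0, 0], [0, 0, 0, 0]]]'

```text
t: 21.48
tcp_pos: [0.4917, -0.0151, 0.3209]
tcp_rot: [[-0.349, 0.937, 0.0], [0.937, 0.349, 0.0], [-0.0, 0.0, -1.0]]
contact_force: [0.7, 0.7, 0.3]
finger_gap: 0.0349
```

```bash
python3 -c "
from h import *
rep();print(delta([.4909,-.0155,.166]))"
```

```text
t 21.48 tcp [ 0.4917 -0.0151  0.3209] yaw 110.41 F [0.7 0.7 0.3] gap 0.0349 j [-15.   6.  85.   0.  89. -35.]
[-1.12578581e-04 -9.00260251e-04  1.54857969e-01]
```

Call:
arm_command --plan '[[[0, -0.001, 0.035, 0], [0, 0, 0.035, 0], [0, 0, 0.03, 0], [0, 0, 0.025, 0], [0, 0, 0.02, 0], [0, 0, 0.01, 0], [0, 0, 0, 0]]]'

```text
t: 22.35
tcp_pos: [0.4911, -0.0156, 0.1657]
tcp_rot: [[-0.349, 0.937, -0.0], [0.937, 0.349, 0.0], [0.0, -0.0, -1.0]]
contact_force: [0.1, 1.3, 0.3]
finger_gap: 0.0347
```

Call:
arm_command --plan '[[[0, 0, 0, 0], [0, 0, 0, 0], [0, 0, 0, 0], [0, 0, 0, 0]]]' --jaw 255 --squeeze 20

```text
t: 22.85
tcp_pos: [0.4918, -0.0159, 0.1661]
tcp_rot: [[-0.349, 0.937, 0.001], [0.937, 0.349, -0.0], [-0.001, 0.0, -1.0]]
contact_force: [-0.7, -0.3, 3.0]
finger_gap: 0.0097
```

Call:
arm_command --plan '[[[-0.0013, 0.0046, 0, -0.025], [-0.0024, 0.0093, 0, -0.05], [-0.0024, 0.0093, 0, -0.05], [-0.0024, 0.0093, 0, -0.05], [-0.0024, 0.0093, 0, -0.05], [-0.0024, 0.0093, 0, -0.05], [-0.0024, 0.0093, 0, -0.05], [-0.0024, 0.0093, 0, -0.05], [-0.0024, 0.0093, 0, -0.05], [-0.0024, 0.0093, 0, -0.05]]]'

```text
t: 24.1
tcp_pos: [0.5781, 0.0125, 0.1661]
tcp_rot: [[-0.741, 0.672, 0.001], [0.672, 0.741, -0.0], [-0.0, 0.0, -1.0]]
contact_force: [-1.9, -0.1, 5.2]
finger_gap: 0.0091
```

Call:
arm_command --plan '[[[-0.0024, 0.0093, 0, -0.05], [-0.0024, 0.0093, 0, -0.05], [-0.0024, 0.0093, 0, -0.05], [-0.0024, 0.0093, 0, -0.05], [-0.0024, 0.0093, 0, -0.05], [-0.0024, 0.0093, 0, -0.05], [-0.0024, 0.0093, 0, -0.05], [-0.0024, 0.0093, 0, -0.05], [-0.0024, 0.0093, 0, -0.05], [-0.0013, 0.0046, 0, -0.025]]]'

```text
t: 25.35
tcp_pos: [0.6417, 0.077, 0.1662]
tcp_rot: [[-0.966, 0.259, 0.001], [0.259, 0.966, -0.0], [-0.001, 0.0, -1.0]]
contact_force: [-1.6, -0.7, 5.3]
finger_gap: 0.0092
```

Run:
```python
from h import *
s=rep();H=np.array([.4758,.1764]);q=s['tcp_pos'][:2]-H
print('theta from pos',np.arctan2(.0905,.9959)+np.arctan2(-52.5,185)-np.arctan2(q[1],q[0]),'r',np.hypot(*q))
```

```text
t 25.35 tcp [0.6417 0.077  0.1662] yaw 165.02 F [-1.6 -0.7  5.3] gap 0.0092 j [ -3.  27.  78.  -0.  75. -78.]
theta from pos 0.35369753616069854 r 0.19337443531965168
```

Call:
arm_command --plan '[[[-0.0024, 0.0093, 0, -0.05], [-0.0024, 0.0093, 0, -0.05], [-0.0024, 0.0093, 0, -0.05], [-0.0024, 0.0093, 0, -0.05], [-0.0024, 0.0093, 0, -0.05], [0, 0, 0, 0], [0, 0, 0, 0], [0, 0, 0, 0]]]'

```text
t: 26.35
tcp_pos: [0.6611, 0.1207, 0.1662]
tcp_rot: [[-1.0, 0.014, 0.002], [0.014, 1.0, 0.001], [-0.002, 0.001, -1.0]]
contact_force: [1.2, 1.1, 5.0]
finger_gap: 0.0095
```

Call:
arm_command --plan '[[[0, 0, 0, 0], [0, 0, 0, 0], [0, 0, 0, 0]]]' --jaw 190

```text
t: 26.72
tcp_pos: [0.6599, 0.1203, 0.1649]
tcp_rot: [[-1.0, 0.014, -0.002], [0.014, 1.0, -0.0], [0.002, -0.0, -1.0]]
contact_force: [-0.5, 0.2, -0.7]
finger_gap: 0.0233
```

```bash
cat >> h.py <<'E'
def th():
    s=rep();H=np.array([.4758,.1764]);q=s['tcp_pos'][:2]-H;n=np.array([-.0905,.9959])
    print('theta from pos',np.arctan2(.0905,.9959)+np.arctan2(-52.5,185)-np.arctan2(q[1],q[0]),'n-gap to shut mm',1e3*(np.array([.6648,.1408])-s['tcp_pos'][:2])@n,'Fn',s['contact_force'][:2]@n)
E
python3 -c "
from h import *
th()"
```

```text
t 26.73 tcp [0.6599 0.1203 0.1649] yaw 179.2 F [-0.5  0.2 -0.7] gap 0.0233 j [  1.  29.  74.  -0.  77. -88.]
theta from pos 0.11006943919491999 n-gap to shut mm 19.998595255797444 Fn 0.24198084410864062
```

Call:
arm_command --plan '[[[-0.0008, 0.003, 0, -0.017], [-0.0008, 0.003, 0, -0.017], [-0.0008, 0.003, 0, -0.017], [-0.0008, 0.003, 0, -0.017], [-0.0008, 0.002, 0, -0.017], [-0.0004, 0.002, 0, -0.015], [0, 0, 0, 0], [0, 0, 0, 0]]]'

```text
t: 27.72
tcp_pos: [0.6645, 0.1368, 0.1657]
tcp_rot: [[-0.996, -0.086, 0.0], [-0.086, 0.996, 0.0], [-0.0, 0.0, -1.0]]
contact_force: [-1.2, -0.7, -0.7]
finger_gap: 0.0238
```

```bash
python3 -c "
from h import *
th()"
```

```text
t 27.73 tcp [0.6645 0.1368 0.1657] yaw -175.06 F [-1.2 -0.7 -0.7] gap 0.0238 j [  2.  30.  73.   0.  77. -93.]
theta from pos 0.020810539439524767 n-gap to shut mm 3.924971000095334 Fn -0.5961092010442625
```

Now small pushes, watching the force.

Call:
arm_command --plan '[[[0, 0.001, 0, 0], [0, 0.001, 0, 0], [0, 0.001, 0, 0], [0, 0.001, 0, 0], [0, 0, 0, 0], [0, 0, 0, 0]]]'

```text
t: 28.48
tcp_pos: [0.6644, 0.1402, 0.1658]
tcp_rot: [[-0.996, -0.086, 0.001], [-0.086, 0.996, -0.0], [-0.001, -0.0, -1.0]]
contact_force: [3.6, -3.9, -0.1]
finger_gap: 0.0239
```

Call:
arm_command --plan '[[[0, 0.001, 0, 0], [0, 0.001, 0, 0], [0, 0, 0, 0], [0, 0, 0, 0]]]'

```text
t: 28.98
tcp_pos: [0.6646, 0.1409, 0.1658]
tcp_rot: [[-0.996, -0.085, 0.001], [-0.085, 0.996, -0.002], [-0.001, -0.002, -1.0]]
contact_force: [4.2, -7.9, -1.1]
finger_gap: 0.024
```

```bash
python3 -c "
from h import *
th()"
```

```text
t 28.98 tcp [0.6646 0.1409 0.1658] yaw -175.1 F [ 4.2 -7.9 -1.1] gap 0.024 j [  3.  30.  73.  -0.  77. -92.]
theta from pos -0.00016858637090377826 n-gap to shut mm -0.14238045542554836 Fn -8.219746174186243
```

Call:
arm_command --plan '[[[0, 0.001, 0, 0], [0, 0.001, 0, 0], [0, 0, 0, 0]]]'

```text
t: 29.35
tcp_pos: [0.6647, 0.1414, 0.1658]
tcp_rot: [[-0.996, -0.085, 0.002], [-0.085, 0.996, -0.004], [-0.001, -0.005, -1.0]]
contact_force: [5.1, -11.5, -0.8]
finger_gap: 0.0241
```

Call:
arm_command --plan '[[[0, 0.001, 0, 0], [0, 0.001, 0, 0], [0, 0, 0, 0]]]'

```text
t: 29.72
tcp_pos: [0.6649, 0.142, 0.1657]
tcp_rot: [[-0.996, -0.084, 0.002], [-0.084, 0.996, -0.006], [-0.001, -0.007, -1.0]]
contact_force: [5.0, -15.0, -1.9]
finger_gap: 0.0241
```

```bash
python3 -c "
from h import *
th()"
```

```text
t 29.73 tcp [0.6649 0.142  0.1657] yaw -175.17 F [  5.  -15.   -1.9] gap 0.0241 j [  3.  30.  72.  -0.  77. -92.]
theta from pos -0.005885961635223647 n-gap to shut mm -1.1783035869724214 Fn -15.433227644875899
```

Call:
arm_command --plan '[[[0, 0.001, 0, 0], [0, 0.0005, 0, 0], [0, 0, 0, 0]]]'

```text
t: 30.1
tcp_pos: [0.6654, 0.1441, 0.1658]
tcp_rot: [[-0.996, -0.084, 0.003], [-0.084, 0.996, -0.005], [-0.003, -0.005, -1.0]]
contact_force: [8.5, -11.9, -2.7]
finger_gap: 0.0238
```

```bash
python3 -c "
from h import *
th();snap('top','top6.png')
p,d=snap('side','side6.png')
cv2.imwrite('pics/c6.png',cv2.resize(cv2.imread('pics/side6.png')[85:165,190:290],(700,560),interpolation=cv2.INTER_CUBIC))"
```

```text
t 30.1 tcp [0.6654 0.1441 0.1658] yaw -175.17 F [  8.5 -11.9  -2.7] gap 0.0238 j [  3.  30.  72.  -0.  77. -92.]
theta from pos -0.01735418091579033 n-gap to shut mm -3.2770385596369564 Fn -12.632315724383817
```

View pics/c6.png

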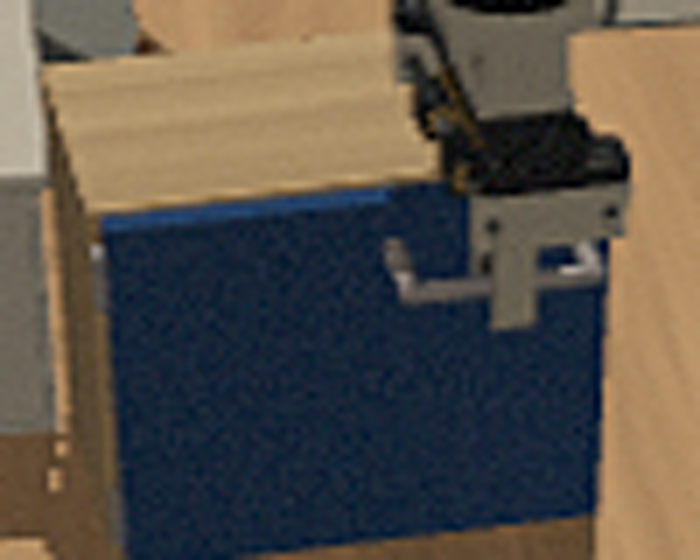

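The force dropped as it moved 2 mm, so the striker is near the top of the roller. I'll let it settle, then nudge.

Call:
arm_command --plan '[[[0, 0, 0, 0], [0, 0, 0, 0]]]'

```text
t: 30.45
tcp_pos: [0.6635, 0.1478, 0.1657]
tcp_rot: [[-0.996, -0.086, 0.0], [-0.086, 0.996, -0.0], [-0.0, -0.0, -1.0]]
contact_force: [3.5, -4.1, -0.0]
finger_gap: 0.0238
```

Call:
arm_command --plan '[[[0, 0.0005, 0, 0], [0, 0, 0, 0]]]'

```text
t: 30.7
tcp_pos: [0.6635, 0.148, 0.1657]
tcp_rot: [[-0.996, -0.086, 0.0], [-0.086, 0.996, -0.001], [-0.0, -0.001, -1.0]]
contact_force: [2.9, -5.9, -1.0]
finger_gap: 0.0239
```

```bash
python3 -c "
from h import *
th()"
```

```text
t 30.7 tcp [0.6635 0.148  0.1657] yaw -175.05 F [ 2.9 -5.9 -1. ] gap 0.0239 j [  3.  30.  72.  -0.  77. -92.]
theta from pos -0.03569699286780478 n-gap to shut mm -7.2806307359362155 Fn -6.10859644136687
```

It snapped home: the position matches fully shut (-7.3 against the expected -7.2 mm). I'm re-centring the fingers and lifting clear.

Call:
arm_command --plan '[[[0, -0.003, 0, 0], [0, -0.004, 0, 0], [0, 0, 0, 0], [0, 0, -0.01, 0], [0, 0, -0.03, 0], [0, 0, -0.04, 0], [0, 0, -0.05, 0], [0, 0, 0, 0]]]'

```text
t: 31.7
tcp_pos: [0.6659, 0.142, 0.3022]
tcp_rot: [[-0.996, -0.086, 0.011], [-0.086, 0.996, 0.001], [-0.011, -0.0, -1.0]]
contact_force: [0.5, -0.5, 0.9]
finger_gap: 0.0235
```

Call:
arm_command --plan '[[[0.03, -0.04, 0, 0], [0.03, -0.04, 0, 0], [0.03, -0.04, 0, 0], [0.03, -0.04, 0, 0], [0.03, -0.04, 0, 0], [0, 0, 0, 0], [0, 0, 0, 0]]]'

```text
t: 32.58
tcp_pos: [0.5318, -0.0703, 0.2956]
tcp_rot: [[-0.996, -0.085, 0.0], [-0.085, 0.996, 0.001], [-0.0, 0.001, -1.0]]
contact_force: [0.5, -0.1, -0.3]
finger_gap: 0.0235
```

Run:
```python
from h import *
np.set_printoptions(precision=4,suppress=True)
rep()
p,d=snap('top','top7.png'); p2,d2=snap('side','side7.png')
a=cv2.imread('pics/top7.png')[100:300,80:280];b=cv2.imread('pics/side7.png')[70:310,160:380]
cv2.imwrite('pics/c7.png',np.hstack([cv2.resize(a,(400,436)),cv2.resize(b,(400,436))]))
P0=cloud('side',np.load('side1.npy'));P1=cloud('side',d2);T0=cloud('top',np.load('top1.npy'));T1=cloud('top',d)
hsv=cv2.cvtColor(cv2.imread('pics/side7.png'),cv2.COLOR_BGR2HSV)
n=np.array([-.0905,.9959,0])
m=(hsv[...,0]>95)&(hsv[...,0]<130)&(hsv[...,1]>100)&(P0[...,0]>.66)&(P0[...,0]<.72)&(P0[...,1]>.15)&(P0[...,2]>.03)&(P0[...,2]<.19)&(P1[...,1]>.15)
print('face shift now-before mm',m.sum(),1e3*np.mean((P1-P0)[m]@n))
# bar shift in top
for T in(T0,T1):
    q=T-np.array([.4758,.1764,0]);al=q[...,:2]@[.9959,.0905];of=q[...,:2]@n[:2]
    m=(of<-.04)&(of>-.07)&(T[...,2]>.17)&(T[...,2]<.205)&(al>.13)&(al<.24)
    print('bar',m.sum(),al[m].mean(),of[m].mean())
```

```text
t 32.58 tcp [ 0.5318 -0.0703  0.2956] yaw -175.1 F [ 0.5 -0.1 -0.3] gap 0.0235 j [ -19.   11.   82.    0.   87. -114.]
face shift now-before mm 543 -0.07104130814836067
bar 140 0.1838920788779773 -0.05198063208401868
bar 137 0.18365732202669835 -0.05217069200052987
```

View pics/c7.png

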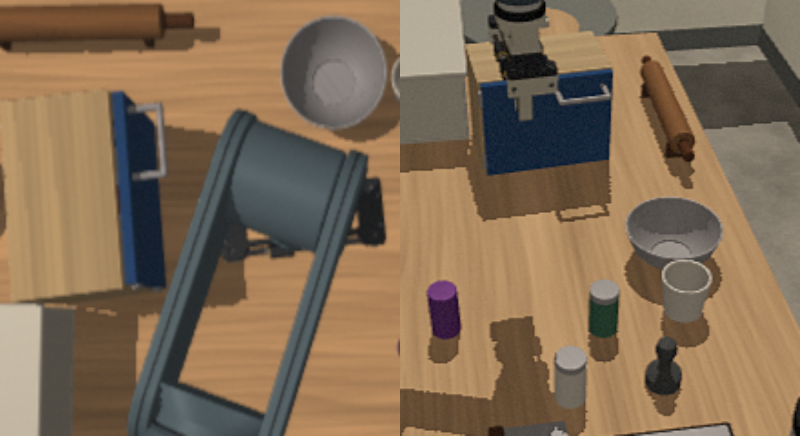

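The door face is back within 0.1 mm of where it started, shut. The arm is clear, and the other things on the bench in view look undisturbed, so I'm handing in.

```bash
python3 -c "
from station import arm
print(arm.sign_off())"
```

```text
the job is handed in; nothing more can be done
None
```

The job is handed in at about 33 s of the 72 s allowed. No verdict was reported, so the result rests on my own checks below.

**What I did:** I gripped the bar and pulled the door through its catch to about 1.3 rad. I stood the red tin in the rack and let go. I then swung the door back by the handle and nudged it through the roller in 0.5–1 mm steps, keeping the fingers loose around the bar.

**Last checks:**
- **Tin:** After release, its lid centre was within about 1 mm of the rack centre. The lid height was 0.1906 m against the expected 0.190 m.
- **Closing:** The push at the handle peaked at about 15–16 N in the readings, then fell as the catch snapped. About 6 N was left before I backed off.
- **Door:** The door face is within 0.1 mm and the bar within about 0.2 mm of their shut positions at the start, so I take the catch as fully home.
- **Other things:** The arm is clear and its force reading is about zero. The green and cream tins, the purple look-alike, bowl, cup and tamper look unmoved in the last view, but I judged that by eye. Only the edge of the scraper shows there.

**Not checked:** Once the door was shut, the tin could no longer be seen. I had no direct reading of the force on the buffer.

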